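# Swing the bench magnifier over the six-sided blank and lock it

### The job

With one fingertip, push the arm of the bench magnifier round until its lens is centred over the six-sided blank; then push the upright grip of the clamp lever, on the robot's side of the post, anticlockwise (seen from above) fully round to its stop to lock the arm. Only push, gently: grip or lift nothing, and leave the blanks and the gauge block lying where they are. Finish with the lens still centred.

Things in the scene. Friction and masses are not known exactly. Their poses are not given: they have to be found in the camera images.
- pivot (a point): The magnifier's upright post: the vertical axis on which both the arm and the clamp lever turn, at the arm's mid-height (100 mm above the table). The post and collar are 38 mm across, the top is at 117 mm. The post stands on a fixed dark steel plate, 260 by 390 mm, 12 mm thick, on the table; its axes are the plate's: x points from the post over the plate away from the robot side, y to the left of x, z up.
- lens (a point): Centre of the round lens at the free end of the swing arm, 160 mm from the post's axis and 100 mm above the table. The lens with its black rim is 92 mm across and about 10 mm thick. Between post and rim runs a straight aluminium bar, 12 mm wide and 14 mm high (93 to 107 mm above the table), free to be pushed from 20 to 112 mm from the axis. Below the bar the plate is 81 mm away. The point's x axis points along the arm from post to lens.
- swing_arm (a joint): Angle of the arm about the post, rad; 0 when the arm lies along the plate's x axis, positive anticlockwise seen from above, from -1.6 to 1.6. It turns with stiff friction (0.15 N m, so 1.5 N of push at 100 mm) and stays where it is left.
- hex_blank_mid (a point): Centre, half-way up, of the loose six-sided aluminium blank: a hexagonal prism 42 mm across flats, 25 mm high, with a small dark hole in the middle of its top. It stands upright on the steel plate (top at 37 mm above the table) at one of four places, each 160 mm from the post's axis and about 36 or 70 degrees to the left or right of the plate's x axis; the other blanks have the other places.
- square_blank_mid (a point): Centre of the square aluminium blank, 38 by 38 by 25 mm, loose on the plate; to be left alone.
- round_blank_mid (a point): Centre of the round aluminium blank, 42 mm across, 25 mm high, loose on the plate; to be left alone.
- tri_blank_mid (a point): Centre of the three-sided aluminium blank, corners 28 mm from its middle, 25 mm high, loose on the plate; to be left alone.
- gauge_block: A loose steel gauge block, 9 by 30 mm and 35 mm high, standing on the plate (top at 47 mm above the table) under the sweep of the bar; origin at the centre of its underside; to be left alone.
- lever_grip (a point): Middle of the upright black grip of the clamp lever: 18 mm thick, reaching from 35 to 87 mm above the table, 85 mm from the post's axis, on the robot's side of the post. This point is 67 mm above the table. A 10 mm steel rod joins the grip to the post, 42 mm above the table.
- lock_lever (a joint): Angle of the clamp lever about the post, rad: near 0 (up to 0.2) when loose, 1.22 at its hard stop, which is locked. It grows anticlockwise seen from above: loose, the grip is to the robot's left behind the post, and it is pushed towards the robot's right. Stiff friction (0.15 N m, about 2 N at the grip); it stays where it is left.

How it is judged:
On the way, in this order (a step that is already met when the one before it is completed fails the run):
1. the lens rests centred over the six-sided blank, the clamp lever still loose (horizontal distance between lens and hex_blank_mid below 0.008 m and velocity of joint swing_arm between -0.03 and 0.03 rad/s and value of joint lock_lever below 0.4 rad), for 0.2 s.
2. the clamp lever is pushed to its stop with the lens still centred (horizontal distance between lens and hex_blank_mid below 0.008 m and value of joint lock_lever above 1.12 rad), for 0.1 s.
At the end, for the whole second after the job is handed in: The lens centre is within 8 mm, horizontally, of the six-sided blank's centre, the arm is at rest, the clamp lever is within 0.1 rad of its stop, and the four blanks and the gauge block lie within 6 mm of where they were (all of step 2 and velocity of joint swing_arm between -0.03 and 0.03 rad/s and distance of each of hex_blank_mid, square_blank_mid, round_blank_mid, tri_blank_mid, gauge_block from where it was at the start of the episode below 0.006 m); the robot touches nothing.
It fails at once if a blank is shifted, lifted or tipped (distance of any of hex_blank_mid, square_blank_mid, round_blank_mid, tri_blank_mid from where it was at the start of the episode above 0.008 m or angle between any of hex_blank_mid, square_blank_mid, round_blank_mid, tri_blank_mid's own z axis and vertical above 0.25 rad).
It fails at once if the gauge block is shifted, lifted or tipped (distance of gauge_block from where it was at the start of the episode above 0.008 m or angle between gauge_block's own z axis and vertical above 0.25 rad).
It fails at once if the magnifier arm is gripped or shoved hard (over 30 N) (contact force between the fingers and swing_arm above 30 N).
It fails at once if the clamp lever is gripped or shoved hard (over 30 N) (contact force between the fingers and lock_lever above 30 N).
It also fails if it takes over 54 s, if anything falls off the work surface, if the arm or the gripper's body presses on something with over 40 N, if the wrist force passes 120 N, or if a joint passes its speed limit or range.

### The arm

A 6-joint arm with a two-finger parallel gripper is mounted at the origin on the work surface. World frame = base frame: x ahead of the robot, y to its left, z up, the work surface at z = 0. Lengths are in m, angles in rad, forces in N, time in s.
With the tool pointing down it reaches from about 0.275 to 0.725 m from the base axis. Payload 15.9 kg.
Tool frame: the origin (TCP) lies on the mounting face of the last link; the fingertips stand 173 mm ahead of it and the grasp point (between the pads) lies 155 mm ahead of it; z points along the fingers, y is the line along which they close (so a half turn about z gives the same grasp; the last joint's range is limited). The gripper opens to 85 mm and grips with 20 to 120 N. Pads are 22 mm wide; open, the fingers measure 114 mm over their backs; the gripper's body (76 mm by 85 mm) begins 54 mm behind the grasp point. The pads swing forward as they close: fully open they stand 13 mm farther back than shut.
Start: joints at [1.292, 0.213, -0.034, 1.323, 0, 1.571], TCP at [0.138, 0.481, 0.405] pointing down, gripper open.
Joint ranges: [-2.98, 2.98], [-0.74, 1.72], [-1.14, 1.35], [-2.1, 2.04], [-1.57, 1.44], [-3.14, 3.14]. Speed limits (rad/s): [1.89, 1.89, 2.39, 2.57, 3.14, 3.14].

### API

Orientations are given as a rotation vector (axis times angle).
In Python, from cell import * gives the robot as it stands. The module is installed in compiled form; this text tells all that it offers.
- The arm moves only by the shell command python3 -m crank 'ROWS' [OPENING] [FORCE]. ROWS is text: rows parted by semicolons, each of 6 numbers parted by spaces: the shift along the tool's x, y, z normalised to -1 to 1, where 1 is 0.2 m, then the turn, a rotation vector about the tool's x, y, z normalised to -1 to 1, where 1 is pi/2 rad. A call has 1 to 20 rows; each row is the pose to reach, as a shift and turn from the pose commanded when the call began, along the tool's axes at that moment; what a row does not reach only later rows make up. A row lasts 1/12 s, in which the tool goes at most 41.7 mm and 7.16 degrees, less where a joint would pass 70% of its speed; a pose out of reach is approached as far as the arm can. A call with a number of a shift or a turn outside -1 to 1 is refused whole. A call with a gripper value outside its range is refused whole. OPENING is the finger opening in mm, from 0 to 85.4, set as the call begins (- or left out, the last holds). The fingers move at their own pace and stop on an object; FORCE is the grip in N (left out, the last holds). Time passes only in rows, so rows that repeat a pose let the fingers close. It gives the time, the measured TCP pose, the force, the opening and the grip force at its end, in the units of the state.
- state(): the state, without advancing time (a new reading comes with each control period).
- read_camera(name): name is "side" or "top" or "wrist"; returns a dict with "frame" (384x512x3 uint8, red, green, blue), "z_map" (384x512 float32, m along the optical axis (not along the pixel's ray), 0 where there is no reading), "camera_matrix" (3x3 intrinsics, pixels), "world_to_cam" (4x4, takes a point from world to camera coordinates); the wrist camera has in their place "T_tool_cam" (4x4, takes a point from camera to tool coordinates, whose origin is the TCP and whose axes are the flange's). Camera axes: x right, y up, looking along -z (the intrinsics and any distortion apply to the point x, -y, -z); pixel columns grow to the right and rows downward; lengths in m; the calibration is good to about 2 mm. A picture is of the moment at which its call begins: read the wrist's pose just before it.
- sign_off(): hands the job in; it is judged then, once.
The state is a dict: "time": time; "joint_pos": joint angles; "dq": joint speeds; "joint_efforts": joint torques, N m; "tcp_pos": TCP position; "tool_rot": TCP orientation; "force": force on the tool from outside, world axes, zero at the start; "wrist_torque": the same for the moment, N m; "opening": opening from 0.0 (shut) to 1.0 (fully open); "grip_force": force on a finger pad.
Only numpy, scipy, OpenCV 4.12 (cv2) and the standard library are available. Lean on these libraries where they do the work, as an engineer would, in place of code of your own. Each camera call takes 0.05 s, during which the arm holds its last target. There are 200 camera calls.

## Working session

There is one attempt and no reset: what is moved stays moved. The work goes in short steps, Python scripts to look and compute and a shell command to move; the robot and the scene stay as the last step left them, time stands still between calls to the robot, and variables do not carry over. Pictures are saved under pics/ and viewed, at most 10 in all, crops included, and the job is handed in when it is done.

```bash
mkdir -p pics; python3 - <<'E'
from cell import *
import cv2,numpy as np
print(state())
for n in ["top","side"]:
    c=read_camera(n); np.savez(f"{n}.npz",**c)
    cv2.imwrite(f"pics/{n}0.png",cv2.resize(c["frame"][:,:,::-1],(800,600),interpolation=cv2.INTER_CUBIC))
    print(n,c["camera_matrix"],c["world_to_cam"],c.keys())
E
```

```text
{'time': 0.0, 'joint_pos': array([ 1.29197212e+00,  2.13352029e-01, -3.50708468e-02,  1.32351161e+00,
        2.18585254e-05,  1.57081495e+00]), 'dq': array([ 0.00086611,  0.00057321,  0.00041225, -0.00020009, -0.00107488,
        0.00102099]), 'joint_efforts': array([ 2.62978960e-03, -6.86153412e+01,  4.87126565e+01,  1.71618629e-02,
        2.51519468e-04,  2.51901092e-06]), 'tcp_pos': array([0.13756704, 0.48054157, 0.40421346]), 'tool_rot': array([-4.36562623e-01, -3.11092988e+00,  1.76559225e-03]), 'force': array([ 0.75859297, -0.54771961, -0.508368  ]), 'wrist_torque': array([-0.0132868 , -0.01236124,  0.0353594 ]), 'grip_force': 0.0, 'opening': 1.0004450475171625}
top [[483.81839358   0.         252.16381032]
 [  0.         483.81839358 194.1006141 ]
 [  0.           0.           1.        ]] [[-0.00547815 -0.9993304   0.03617658  0.00915455]
 [ 0.99571513 -0.00211158  0.09244958 -0.5925806 ]
 [-0.09231128  0.03652802  0.99505996 -0.82578409]
 [ 0.          0.          0.          1.        ]] dict_keys(['frame', 'z_map', 'camera_matrix', 'world_to_cam'])
side [[386.25843616   0.         254.01259614]
 [  0.         386.25843616 191.72384643]
 [  0.           0.           1.        ]] [[ 9.23475429e-01 -3.83656532e-01 -8.93002717e-04 -5.28437654e-01]
 [ 2.32656804e-01  5.58159692e-01  7.96447469e-01 -2.26981660e-01]
 [-3.05063836e-01 -7.35707431e-01  6.04707063e-01 -5.21592819e-01]
 [ 0.00000000e+00  0.00000000e+00  0.00000000e+00  1.00000000e+00]] dict_keys(['frame', 'z_map', 'camera_matrix', 'world_to_cam'])
```

View pics/top0.png

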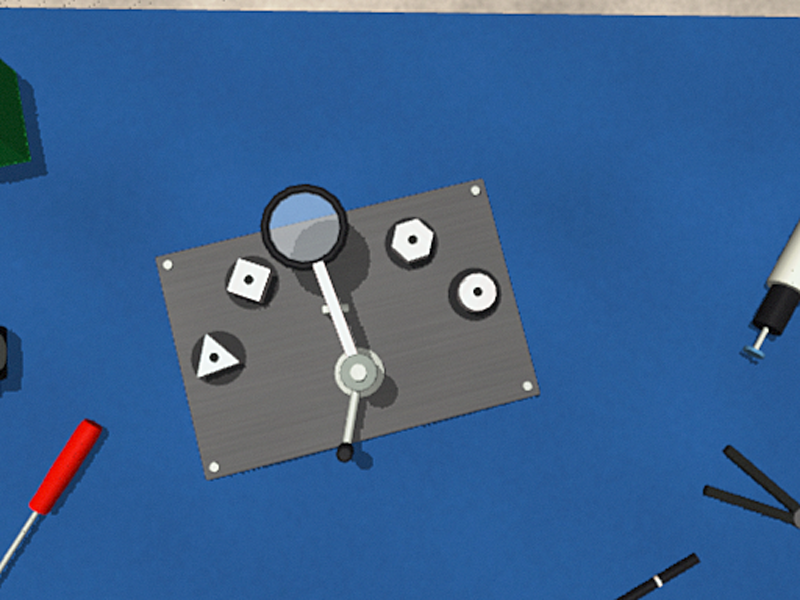

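View pics/side0.png

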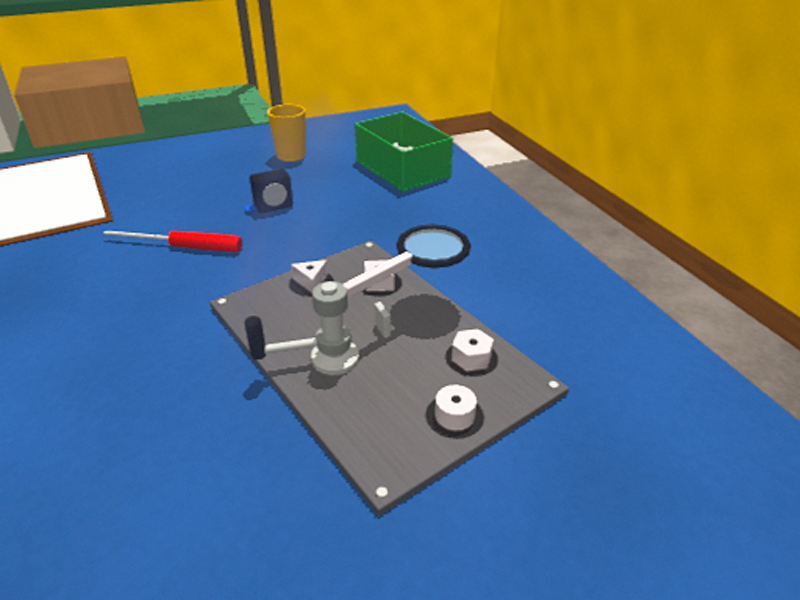

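Top view: post (358,372), lens (304,227), hex (412,240), grip (345,452), gauge block (335,308), with the hex to the right of the arm. Side view: hex hole (473,343), post top (330,288), lens (433,245), grip top (256,320).

```bash
cat > h.py <<'E'
import numpy as np
def ray(c,px,s=0.64):
    K=c["camera_matrix"];W=c["world_to_cam"];R=W[:3,:3];t=W[:3,3]
    u,v=(np.array(px)+.5)*s-.5
    d=np.array([(u-K[0,2])/K[0,0],-(v-K[1,2])/K[1,1],-1.])
    o=-R.T@t; return o,R.T@d
def atz(c,px,z,s=0.64):
    o,d=ray(c,px,s); return o+d*(z-o[2])/d[2]
def tri(r1,r2):
    (o1,d1),(o2,d2)=r1,r2
    ab=np.linalg.lstsq(np.c_[d1,-d2],o2-o1,rcond=None)[0]
    p,q=o1+d1*ab[0],o2+d2*ab[1]; return (p+q)/2,np.linalg.norm(p-q)
E
python3 - <<'E'
import numpy as np
from h import *
np.set_printoptions(precision=4,suppress=True)
T=dict(np.load("top.npz"));S=dict(np.load("side.npz"))
for n,a,b,z in [("hex",(412,240),(473,343),.037),("post",(358,372),(330,288),.117),("lens",(304.5,227),(433,245),.1),("grip",(345,452),(256,320),.087),("tri",(214,357),(310.5,267),.037),("sq",(248.5,280),(379,263),.037),("round",(477.5,292),(456,397),.037),("gauge",(335,308),(383,308),.047)]:
    p=atz(T,a,z); print(n,tri(ray(T,a),ray(S,b)),"top@z",p)
    if n=="post":P=p
    if n!="gauge" : d=p-P; print("   r",np.hypot(*d[:2]),"ang",np.degrees(np.arctan2(d[1],d[0])))
for a in [(168,265),(475,190),(527,386),(214,467)]: print(atz(T,a,.012))
E
```

```text
hex (array([ 0.6622, -0.0126,  0.0385]), np.float64(0.0021545392424819412)) top@z [ 0.6635 -0.0131  0.037 ]Traceback (most recent call last):
  File "<stdin>", line 8, in <module>
NameError: name 'P' is not defined. Did you mean: 'p'?
```

```bash
python3 - <<'E'
import numpy as np
from h import *
np.set_printoptions(precision=4,suppress=True)
T=dict(np.load("top.npz"));S=dict(np.load("side.npz"))
P=atz(T,(358,372),.117)
for n,a,b,z in [("hex",(412,240),(473,343),.037),("post",(358,372),(330,288),.117),("lens",(304.5,227),(433,245),.1),("grip",(345,452),(256,320),.087),("tri",(214,357),(310.5,267),.037),("sq",(248.5,280),(379,263),.037),("round",(477.5,292),(456,397),.037),("gauge",(335,308),(383,308),.047)]:
    p=atz(T,a,z); print(n,*tri(ray(T,a),ray(S,b)),"top@z",p)
    d=p-P; print("   r",np.hypot(*d[:2]),"ang",np.degrees(np.arctan2(d[1],d[0])))
C=np.array([atz(T,a,.012) for a in [(168,265),(475,190),(527,386),(214,467)]]);print(C)
# post axis from four blanks: least-squares circle r=.16
from scipy.optimize import least_squares
B=np.array([atz(T,a,.037)[:2] for a in [(412,240),(214,357),(248.5,280),(477.5,292)]])
r=least_squares(lambda c:np.hypot(*(B-c).T)-.16,P[:2]);print("pivot fit",r.x,r.fun)
d=B-r.x;print(np.degrees(np.arctan2(d[:,1],d[:,0])))
E
```

```text
hex [ 0.6622 -0.0126  0.0385] 0.0021545392424819412 top@z [ 0.6635 -0.0131  0.037 ]
   r 0.15949092413201724 ang -22.070929040592848
post [0.5151 0.047  0.1175] 0.001214123738902999 top@z [0.5157 0.0468 0.117 ]
   r 0.0 ang 0.0
lens [0.6638 0.1025 0.1036] 0.002797095263624946 top@z [0.6658 0.1023 0.1   ]
   r 0.16002619053027708 ang 20.27901952679716
grip [0.4341 0.0606 0.0887] 7.176138225185234e-06 top@z [0.4339 0.0606 0.087 ]
   r 0.08290674357254693 ang 170.43172635105452
tri [0.5323 0.2052 0.0411] 0.0014959054530085665 top@z [0.5332 0.2058 0.037 ]
   r 0.15992174869844208 ang 83.73136060496611
sq [0.6163 0.1674 0.0493] 0.0011481421357378892 top@z [0.6183 0.1692 0.037 ]
   r 0.15969662932864911 ang 50.00282021406591
round [ 0.603  -0.0849  0.0438] 0.0017005039957985878 top@z [ 0.6045 -0.0862  0.037 ]
   r 0.1599892044441619 ang -56.270376263616086
gauge [0.585  0.0729 0.0509] 0.0014952751494956861 top@z [0.586  0.0728 0.047 ]
   r 0.07497002656257748 ang 20.27212306528874
[[ 0.6388  0.2646  0.012 ]
 [ 0.7272 -0.0889  0.012 ]
 [ 0.499  -0.1451  0.012 ]
 [ 0.4112  0.2088  0.012 ]]
pivot fit [0.5153 0.0468] [-0.0001  0.0001  0.      0.0002]
[-21.9842  83.5787  49.9019 -56.1234]
```

Hex, post, lens and all four blanks agree with the 160 mm radius and the given heights. The arm has to turn from 20.3° to about -22.1°. I'll close the fingers and go to the left of the bar.

```bash
cat > to.py <<'E'
# python3 to.py x y tipz : shift needed in tool units
import sys,numpy as np
from scipy.spatial.transform import Rotation as Ro
from cell import *
np.set_printoptions(precision=4,suppress=True)
s=state();R=Ro.from_rotvec(s["tool_rot"]).as_matrix()
print(s["time"],"tip",s["tcp_pos"]+R@[0,0,.173],"F",s["force"],s["opening"]); print(R)
a=[float(v) for v in sys.argv[1:]]
for i in range(0,len(a),3): print(a[i:i+3],(R.T@(np.array(a[i:i+3])-s["tcp_pos"]-R@[0,0,.173]))/.2)
E
R="-.87 -.38 0 0 0 0"
python3 -m crank '-.87 -.38 0 0 0 0;-.87 -.38 0 0 0 0;-.87 -.38 0 0 0 0;-.87 -.38 0 0 0 0;-.87 -.38 0 0 0 0;-.87 -.38 0 0 0 0' 0 20
python3 -m crank '-.87 -.38 0 0 0 0;-.87 -.38 0 0 0 0;-.87 -.38 0 0 0 0;-.87 -.38 0 0 0 0;-.87 -.38 0 0 0 0;-.87 -.38 0 0 0 0'
python3 -m crank '-.87 -.38 0 0 0 0;-.87 -.38 0 0 0 0;-.87 -.38 0 0 0 0;-.87 -.38 0 0 0 0;-.87 -.38 0 0 0 0;-.87 -.38 0 0 0 0;-.87 -.38 0 0 0 0'
python3 to.py .58 .118 .085
```

```text
time: 0.6
tcp_pos: [0.2865, 0.3572, 0.4046]
tool_rot: [0.443, 3.11, -0.001]
force: [-0.2, -0.2, 0.1]
opening: 0.142
grip_force: 0.0
time: 1.1
tcp_pos: [0.4329, 0.2364, 0.4042]
tool_rot: [0.442, 3.11, -0.001]
force: [-0.1, 1.0, 0.1]
opening: 0.004
grip_force: 0.0
time: 1.68
tcp_pos: [0.5771, 0.1176, 0.4038]
tool_rot: [-0.439, -3.109, 0.0]
force: [-0.8, 0.3, 0.4]
opening: 0.003
grip_force: 0.0
1.6833 tip [0.5769 0.1176 0.2308] F [-0.8313  0.3267  0.4199] 0.0028054292061996467
[[-0.961   0.2766 -0.0014]
 [ 0.2766  0.961   0.    ]
 [ 0.0013 -0.0004 -1.    ]]
[0.58, 0.118, 0.085] [-0.0154  0.0063  0.7292]
```

```bash

python3 -m crank '-.015 0 .2 0 0 0;-.015 0 .4 0 0 0;-.015 0 .55 0 0 0;-.015 0 .65 0 0 0;-.015 0 .73 0 0 0;-.015 0 .73 0 0 0;-.015 0 .73 0 0 0'
python3 to.py .58 .118 .085; python3 - <<'E'
from cell import *
import cv2,numpy as np
c=read_camera("top");cv2.imwrite("pics/top1.png",cv2.resize(c["frame"][90:320,90:360,::-1],None,fx=1.5,fy=1.5))
b=read_camera("side")["frame"][120:320,120:390,::-1]
a=cv2.resize(c["frame"][100:300,100:370,::-1],None,fx=1.48,fy=2*1.48/2);b=cv2.resize(b,None,fx=1.48,fy=1.48)
cv2.imwrite("pics/p1.png",np.hstack([a,b]))
E
```

```text
time: 2.27
tcp_pos: [0.5787, 0.118, 0.2588]
tool_rot: [-0.434, -3.11, 0.0]
force: [0.3, -0.7, 1.2]
opening: 0.002
grip_force: 0.0
2.2667 tip [0.5785 0.118  0.0858] F [ 0.3011 -0.6802  1.228 ] 0.0022924472400535963
[[-0.9618  0.2739 -0.0013]
 [ 0.2739  0.9618 -0.0001]
 [ 0.0012 -0.0005 -1.    ]]
[0.58, 0.118, 0.085] [-0.0075  0.002   0.0038]
```

View pics/p1.png

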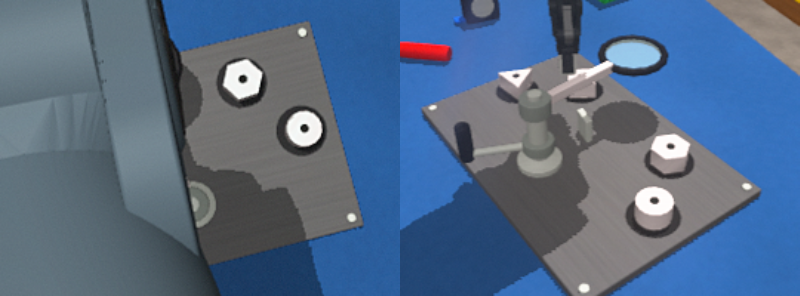

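The tip is beside the bar on its left, clear of everything (side crop: tip at about (568,68), bar from (548,95) to (610,65)). I'll push most of the way, gently.

```bash

python3 -m crank '-.015 -.025 0 0 0 0;-.03 -.05 0 0 0 0;-.045 -.075 0 0 0 0;-.06 -.1 0 0 0 0;-.075 -.125 0 0 0 0;-.09 -.15 0 0 0 0;-.105 -.175 0 0 0 0;-.12 -.2 0 0 0 0;-.135 -.225 0 0 0 0;-.15 -.25 0 0 0 0;-.165 -.275 0 0 0 0;-.18 -.3 0 0 0 0;-.198 -.328 0 0 0 0;-.198 -.328 0 0 0 0;-.198 -.328 0 0 0 0'
python3 to.py .5977 .0367 .085; python3 - <<'E'
from cell import *
import cv2,numpy as np
c=read_camera("side");np.savez("side2.npz",**c)
b=c["frame"][140:290,180:380,::-1]
cv2.imwrite("pics/p2.png",cv2.resize(b,None,fx=4,fy=4,interpolation=cv2.INTER_CUBIC))
E
```

```text
time: 3.62
tcp_pos: [0.5998, 0.0425, 0.2587]
tool_rot: [0.438, 3.111, -0.001]
force: [-0.2, 0.1, -0.3]
opening: -0.001
grip_force: 0.0
3.6167 tip [0.5998 0.0424 0.0857] F [-0.188   0.0524 -0.3212] -0.0014305257369782991
[[-0.9612  0.2759  0.0002]
 [ 0.2759  0.9612 -0.0005]
 [-0.0003 -0.0004 -1.    ]]
[0.5977, 0.0367, 0.085] [ 0.0022 -0.0304  0.0036]
```

View pics/p2.png

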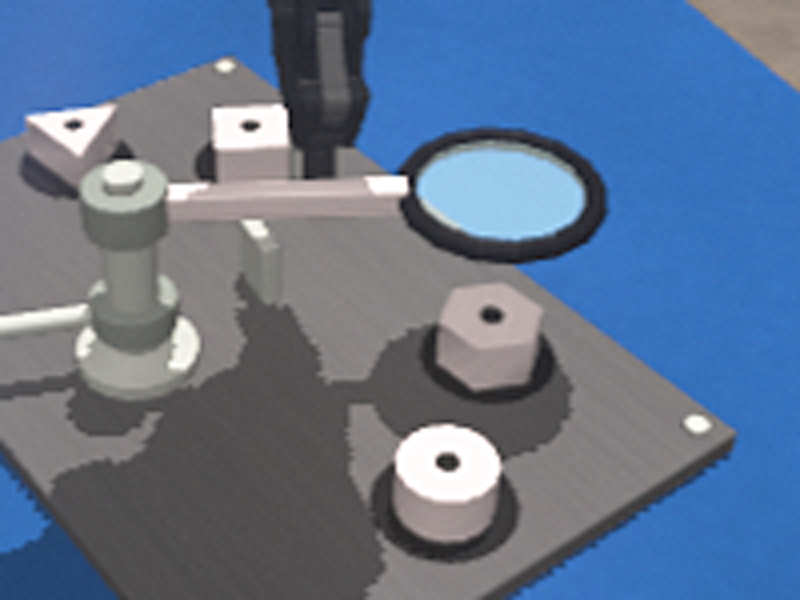

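Lens rim spans (398–606, 127–262), so its centre is near (502,194). The arm has moved well round, and the gauge block is untouched.

```bash
cat > lens.py <<'E'
import sys,numpy as np
from h import *
S=dict(np.load("side.npz"));P=np.array([.5155,.0468])
def ang(px,s,o,z):
    p=atz(S,((np.array(px)+.5)*s-.5+np.array(o)),z,1.0)[:2]; d=p-P
    return p.round(4),np.hypot(*d).round(4),np.degrees(np.arctan2(d[1],d[0])).round(2)
print("init lens (20.28 true)",ang((433,245),.64,(0,0),.1))
print("hex (-22.05)",ang((473,343),.64,(0,0),.037))
print("post",ang((330,288),.64,(0,0),.117))
print("lens now",ang([float(v) for v in sys.argv[1:3]],.25,(180,140),.1))
# where lens centre should appear
R=S["world_to_cam"];K=S["camera_matrix"]
E
python3 lens.py 502 194.5
```

```text
init lens (20.28 true) (array([0.6649, 0.1078]), np.float64(0.1614), np.float64(22.22))
hex (-22.05) (array([ 0.662 , -0.0109]), np.float64(0.1575), np.float64(-21.49))
post (array([0.5147, 0.0478]), np.float64(0.0013), np.float64(129.12))
lens now (array([ 0.666, -0.003]), np.float64(0.1585), np.float64(-18.3))
```

```bash

python3 -m crank '0 -.008 0 0 0 0;0 -.016 0 0 0 0;0 -.023 0 0 0 0;0 -.023 0 0 0 0;0 -.023 0 0 0 0'
python3 -m crank '0 .04 0 0 0 0;0 .15 0 0 0 0;0 .25 0 0 0 0;0 .25 -.3 0 0 0;0 .25 -.6 0 0 0;0 .25 -.73 0 0 0;0 .5 -.73 0 0 0;0 .75 -.73 0 0 0;.3 .95 -.73 0 0 0;.6 .95 -.73 0 0 0;.9 .95 -.73 0 0 0;1 .95 -.73 0 0 0;1 .95 -.73 0 0 0'
python3 to.py .43 .12 .055; python3 - <<'E'
from cell import *
import cv2,numpy as np
c=read_camera("side")
b=c["frame"][140:290,180:380,::-1]
b=cv2.resize(b,(400,300),interpolation=cv2.INTER_CUBIC)
c=read_camera("top");a=c["frame"][100:300,100:367,::-1];a=cv2.resize(a,(400,300),interpolation=cv2.INTER_CUBIC)
cv2.imwrite("pics/p3.png",np.hstack([a,b]))
E
```

```text
time: 4.08
tcp_pos: [0.5983, 0.0386, 0.2587]
tool_rot: [0.437, 3.111, -0.0]
force: [-0.1, -0.0, -0.1]
opening: 0.003
grip_force: 0.2
time: 5.17
tcp_pos: [0.463, 0.2746, 0.4044]
tool_rot: [-0.436, -3.111, 0.0]
force: [-0.4, 0.3, 0.4]
opening: 0.0
grip_force: 0.0
5.1667 tip [0.463  0.2746 0.2314] F [-0.401   0.2605  0.3883] 0.00010764404506200313
[[-0.9615  0.2749 -0.0001]
 [ 0.2749  0.9615 -0.0001]
 [ 0.0001 -0.0002 -1.    ]]
[0.43, 0.12, 0.055] [-0.054  -0.7884  0.882 ]
```

View pics/p3.png

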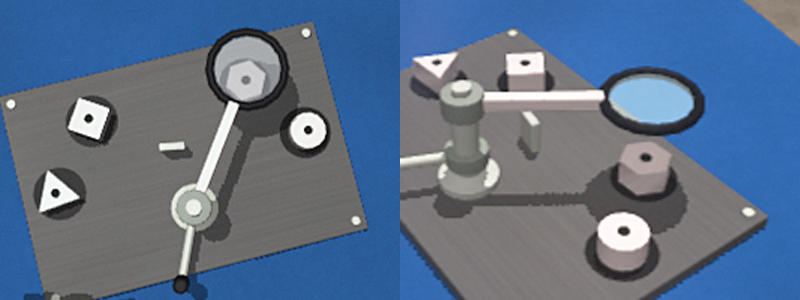

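Top is clear again: lens rim spans about (206–289, 28–109) in the left crop, hex under it at (246,80), offset by the camera's parallax. Now the precise check.

```bash
cat > chk.py <<'E'
from cell import *
import cv2,numpy as np
from h import *
c=read_camera("top"); f=c["frame"]
m=(f.max(2)<45).astype(np.uint8)
P=np.array([.5155,.0468])
for k in cv2.findContours(m,cv2.RETR_EXTERNAL,cv2.CHAIN_APPROX_NONE)[0]:
    (x,y),(w,h),_=cv2.fitEllipse(k) if len(k)>20 else ((0,0),(0,0),0)
    if 45<w<65 and 45<h<65:
        p=atz(c,(x,y),.105,1.)[:2]; d=p-P
        print("lens",(x,y),w,h,p,np.hypot(*d),np.degrees(np.arctan2(d[1],d[0])),"err mm",(p-[.6635,-.0131])*1e3)
E
python3 chk.py
```

```text
lens (264.831787109375, 145.64073181152344) 52.46742630004883 54.80588912963867 [ 0.66412353 -0.01119458] 0.15953784927917933 -21.316292382420837 err mm [0.62352956 1.90541565]
```

Lens is 2 mm off, well within 8 mm. Next the lever: go to the left of the grip and descend.

```bash

python3 -m crank '-.03 -.2 0 0 0 0;-.05 -.4 0 0 0 0;-.08 -.6 0 0 0 0;-.09 -.8 0 0 0 0;-.09 -.8 .2 0 0 0;-.09 -.8 .4 0 0 0;-.09 -.8 .6 0 0 0;-.09 -.8 .75 0 0 0;-.09 -.8 .83 0 0 0;-.09 -.8 .867 0 0 0;-.09 -.8 .867 0 0 0;-.09 -.8 .867 0 0 0'
python3 - <<'E'
import numpy as np
P=np.array([.5155,.0468])
# finger-centre path: grip centre at 85 mm, finger 24 mm behind it along the tangent
for a in range(170,245,10):
    t=np.radians(a);print(a,(P+.083*np.array([np.cos(t),np.sin(t)])-.024*np.array([-np.sin(t),np.cos(t)])).round(4))
E
python3 to.py .4378 .0848 .058 .4296 .056 .058 .4322 .0268 .058 .4454 .0007 .058 .4558 -.01 .058
```

```text
time: 6.32
tcp_pos: [0.439, 0.1147, 0.232]
tool_rot: [0.437, 3.11, 0.0]
force: [0.5, 0.0, 0.5]
opening: -0.003
grip_force: 0.0
170 [0.4379 0.0848]
180 [0.4325 0.0708]
190 [0.4296 0.056 ]
200 [0.4293 0.041 ]
210 [0.4316 0.0261]
220 [0.4365 0.0118]
230 [ 0.4438 -0.0014]
240 [ 0.4532 -0.0131]
6.3167 tip [0.4391 0.1148 0.059 ] F [0.4882 0.0056 0.5129] -0.0033868347433104067
[[-0.9613  0.2755  0.0006]
 [ 0.2755  0.9613  0.0001]
 [-0.0006  0.0002 -1.    ]]
[0.4378, 0.0848, 0.058] [-0.0348 -0.1459  0.0049]
[0.4296, 0.056, 0.058] [-0.0351 -0.2956  0.0049]
[0.4322, 0.0268, 0.058] [-0.0878 -0.4324  0.0049]
[0.4454, 0.0007, 0.058] [-0.1872 -0.5396  0.0049]
[0.4558, -0.01, 0.058] [-0.2519 -0.5767  0.005 ]
```

```bash

python3 -m crank '-.008 -.03 0 0 0 -.02;-.017 -.06 0 0 0 -.04;-.025 -.09 0 0 0 -.055;-.03 -.12 0 0 0 -.067;-.035 -.146 0 0 0 -.08;-.033 -.165 0 0 0 -.1;-.03 -.185 0 0 0 -.13;-.029 -.203 0 0 0 -.155;-.029 -.221 0 0 0 -.18;-.03 -.24 0 0 0 -.21;-.031 -.258 0 0 0 -.235;-.033 -.277 0 0 0 -.26;-.035 -.296 0 0 0 -.29;-.04 -.314 0 0 0 -.315;-.045 -.332 0 0 0 -.345;-.05 -.35 0 0 0 -.37;-.055 -.368 0 0 0 -.4;-.055 -.368 0 0 0 -.4'
python3 to.py  .4302 .0335 .058 .4316 .0261 .058  .434 .019 .058 .4365 .0118 .058 .44 .0052 .058 .4438 -.0014 .058 .4485 -.0073 .058 .4532 -.0131 .058
python3 - <<'E'
from cell import *
import cv2,numpy as np
c=read_camera("side")
b=c["frame"][140:290,90:290,::-1]
cv2.imwrite("pics/p4.png",cv2.resize(b,(800,600),interpolation=cv2.INTER_CUBIC))
E
```

```text
time: 7.82
tcp_pos: [0.4296, 0.0407, 0.2329]
tool_rot: [-0.549, 3.09, -0.0]
force: [0.4, -0.1, -0.5]
opening: 0.0
grip_force: 0.0
7.8167 tip [0.4301 0.0407 0.0599] F [ 0.3646 -0.0779 -0.4822] 0.0001930494337678967
[[-0.9389 -0.3442  0.0029]
 [-0.3442  0.9389  0.0003]
 [-0.0028 -0.0007 -1.    ]]
[0.4302, 0.0335, 0.058] [ 0.0119 -0.0341  0.0095]
[0.4316, 0.0261, 0.058] [ 0.0181 -0.0712  0.0096]
[0.434, 0.019, 0.058] [ 0.019  -0.1087  0.0096]
[0.4365, 0.0118, 0.058] [ 0.0197 -0.1468  0.0096]
[0.44, 0.0052, 0.058] [ 0.0146 -0.1838  0.0097]
[0.4438, -0.0014, 0.058] [ 0.0081 -0.2213  0.0097]
[0.4485, -0.0073, 0.058] [-0.0038 -0.2571  0.0098]
[0.4532, -0.0131, 0.058] [-0.0159 -0.2924  0.0098]
```

View pics/p4.png

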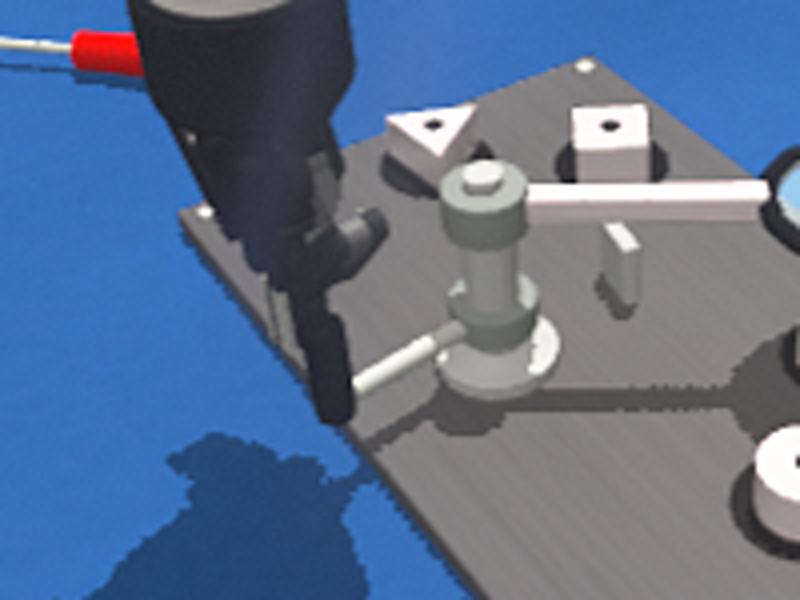

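The grip (335,380) is moving round ahead of the finger, and the arm stays where it was. I'll continue to just before the expected stop.

```bash

python3 -m crank '.006 -.017 0 0 0 -.03;.012 -.034 0 0 0 -.055;.015 -.053 0 0 0 -.083;.018 -.071 0 0 0 -.11;.018 -.09 0 0 0 -.14;.019 -.109 0 0 0 -.167;.019 -.128 0 0 0 -.195;.02 -.147 0 0 0 -.222;.017 -.165 0 0 0 -.25;.015 -.184 0 0 0 -.278;.015 -.184 0 0 0 -.278'
python3 -m crank '0 -.01 0 0 0 0;0 -.02 0 0 0 0;0 -.02 0 0 0 0'
python3 to.py .4532 -.0131 .058
```

```text
time: 8.78
tcp_pos: [0.439, 0.0052, 0.232]
tool_rot: [-1.203, 2.901, -0.001]
force: [0.1, -0.5, -0.1]
opening: 0.003
grip_force: 0.0
time: 9.03
tcp_pos: [0.4415, 0.0025, 0.2315]
tool_rot: [-1.201, 2.902, -0.0]
force: [-0.5, 0.3, 0.9]
opening: -0.003
grip_force: 0.2
9.0333 tip [0.4416 0.0025 0.0585] F [-0.5099  0.3148  0.8716] -0.0030320356961698464
[[-0.7076 -0.7067  0.0004]
 [-0.7067  0.7076 -0.    ]
 [-0.0003 -0.0003 -1.    ]]
[0.4532, -0.0131, 0.058] [ 0.014  -0.0963  0.0026]
```

```bash
for i in 1; do
python3 -m crank '.001 -.008 0 0 0 -.01;.002 -.015 0 0 0 -.02;.002 -.015 0 0 0 -.02' | grep -E 'tcp|force'
python3 -m crank '.001 -.008 0 0 0 -.01;.002 -.012 0 0 0 -.02;.002 -.012 0 0 0 -.02' | grep -E 'tcp|force'
done
python3 - <<'E'
from cell import *
import cv2,numpy as np
c=read_camera("side")
b=c["frame"][140:290,90:290,::-1]
cv2.imwrite("pics/p5.png",cv2.resize(b,(800,600),interpolation=cv2.INTER_CUBIC))
E
```

```text
tcp_pos: [0.4428, 0.0003, 0.2312]
force: [-3.9, 5.5, 3.5]
grip_force: 3.5
tcp_pos: [0.4432, -0.0009, 0.231]
force: [-15.7, 18.1, 13.1]
grip_force: 11.7
```

View pics/p5.png

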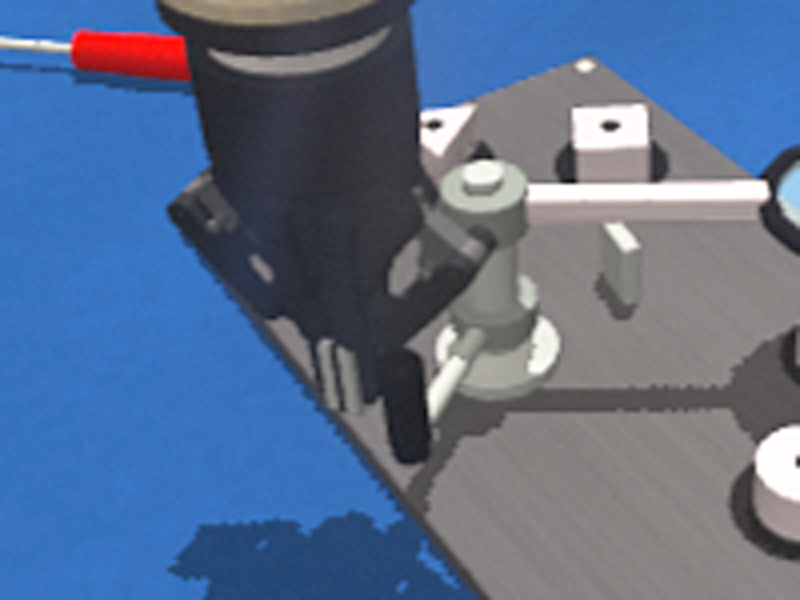

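Force has jumped to 24 N along the tangent, at the predicted 229°: that is the stop. I'll back off, rise, and check from above.

```bash

python3 -m crank '0 .03 0 0 0 0;0 .1 0 0 0 0;0 .25 0 0 0 0;0 .3 -.2 0 0 0;0 .3 -.4 0 0 0;0 .3 -.6 0 0 0;0 .3 -.8 0 0 0;0 .5 -.85 0 0 0;0 .7 -.85 0 0 0;0 .9 -.85 0 0 0;0 1 -.85 0 0 0;0 1 -.85 0 0 0'
python3 -m crank '0 .2 0 0 0 0;0 .4 0 0 0 0;0 .6 0 0 0 0;0 .6 0 0 0 0;0 .6 0 0 0 0'
python3 chk.py; python3 - <<'E'
from cell import *
import cv2
c=read_camera("top");cv2.imwrite("pics/p6.png",cv2.resize(c["frame"][:,:,::-1],(800,600),interpolation=cv2.INTER_CUBIC))
E
```

```text
time: 10.58
tcp_pos: [0.2915, 0.1319, 0.4014]
tool_rot: [-1.299, 2.86, 0.001]
force: [0.5, -0.3, 0.8]
opening: 0.001
grip_force: 0.0
time: 11.0
tcp_pos: [0.2025, 0.2107, 0.4012]
tool_rot: [-1.299, 2.86, 0.001]
force: [0.6, -0.4, 0.6]
opening: 0.003
grip_force: 0.0
lens (264.82391357421875, 145.66651916503906) 52.455875396728516 54.82320022583008 [ 0.6640812  -0.01118149] 0.1594936563293314 -21.317436438811413 err mm [0.58120222 1.91851368]
```

View pics/p6.png

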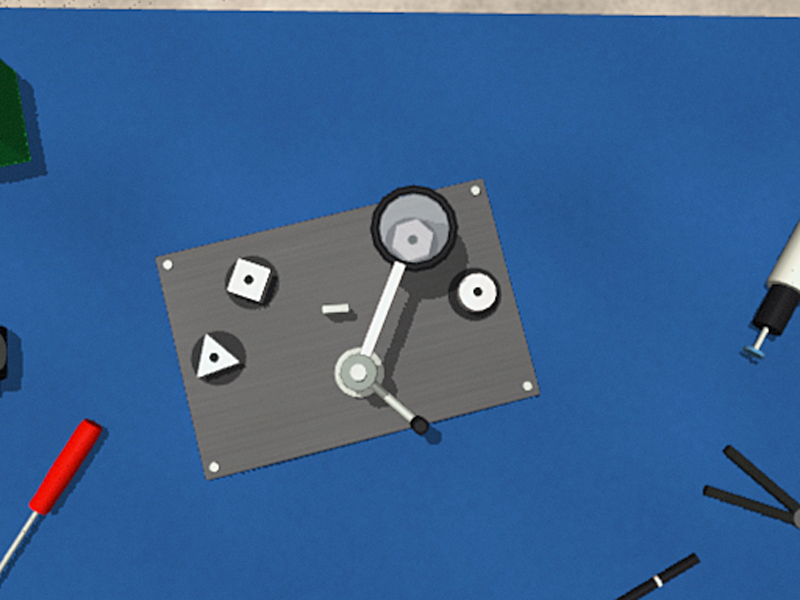

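The lens ring (414,228) sits over the hex and the blanks are where they were. The grip, at (420,425), is at about 229°, which matches the stop. Handing in.

```bash
python3 -c "
from cell import *
print(sign_off())"
```

```text
the job is handed in; nothing more can be done
None
```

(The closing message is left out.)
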